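Cover the model car and draw the carton off

TASK

The little green car on its plinth is going on show: pick up the clear cover together with the red carton top that sits over it (hold the clear cover itself, through the open windows in the carton's long sides, because the carton is only resting on it) and lower both over the car until the cover sits down around the plinth's black step, and only then let go. Now take the carton by its two ends and lift it off by itself, leaving the clear cover sitting on the plinth undisturbed. Finish while still holding the carton up level in the gripper, its lower edge at least 5 cm above the top of the cover, and do not push the plinth or knock the other models about.

Things in the scene. Friction and masses are not known exactly. Their poses are not given: they have to be found in the camera images.
- plinth: Dark wooden display plinth standing loose on the counter, weighted, about 320 g, 92 (x) x 80 (y) x 14 mm. In the middle of its top is a black step 45 (x) x 35 (y) x 5 mm high, and on it, screwed down, a green model car with a yellow roof: 40 mm long (along x), 25 wide, 24 high, roof 43 mm above the counter. Origin: centre of the underside, z up.
- seat (a point): Centre of the flat ledge around the plinth's step, 14 mm above the counter, axes as the plinth's. The cover belongs here: its lower rim on this ledge all round, its long side along x (either way round), 2 mm of play on each side of the step.
- pad: Grey felt pad, 130 x 110 x 3 mm, fixed flat on the counter; the cover with the carton over it stands on it at the start. Origin: centre of the underside, z up.
- cover: Clear rigid plastic dust cover, an open-bottomed box: outside 54 (x) x 44 (y) x 48 mm high, walls and top 2.5 mm thick, cavity 49 x 39 x 45.5 mm, about 50 g. Origin: centre of its open lower rim, z up. At the start it stands upright on the pad, inside the carton.
- carton: Red carton top, yellow patches on top and ends, open below; stiff 2 mm board, 62 (x) x 52 (y) x 42 mm high, about 30 g, loose over the cover (2 mm play all round). Its top rests on the cover's top; its lower edge then hangs 8 mm above the cover's rim. The ends (+x, -x) are closed panels, 62 mm apart outside. Origin: centre of its lower edge, z up; axes as the cover's.
- window (a point): Centre of the open window in the carton's +y long side, 20 mm above the carton's lower edge; the -y side has the same. Each is 40 mm wide (along x) and open from the lower edge up and over the top edge, where the top panel is only 34 mm wide (y). Fingers from above can pass through both and close on the cover's long sides, 44 mm apart, clear of the carton.
- racer: Bystander: silver die-cast racing car standing on the counter, 96 x 42 x 27 mm. Origin: centre of the underside.
- tow_truck: Bystander: blue and white die-cast tow truck with a red boom, 92 x 42 x 49 mm. Origin: centre of the underside.
- boxed_model: Bystander: closed dark green box with pale panels and a yellow top panel, 95 x 46 x 44 mm. Origin: centre of the underside.
Not all that is in view belongs to the job. There is more than one size of the carton; the job needs the larger. There is more than one size of the cover; the one meant has the size given above.

How it is judged (in metres and radians):
On the way, in this order (a step that is already met when the one before it is completed fails the run):
1. the clear cover is held by the fingers and carried up with the carton still sitting over it (height (world z) of cover above 0.035 m and contact force between the fingers and cover above 1 N and z of carton in the frame of cover between 0.004 and 0.012 m and horizontal distance between carton and cover below 0.008 m), for 0.2 s.
2. the cover sits on the plinth around the step, let go, with the carton still over it (z of cover in the frame of plinth between 0.0115 and 0.0165 m and x of cover in the frame of plinth between -0.0045 and 0.0045 m and y of cover in the frame of plinth between -0.0045 and 0.0045 m and angle between cover's own z axis and vertical below 0.06 rad and z of carton in the frame of cover between 0.004 and 0.012 m and horizontal distance between carton and cover below 0.008 m and contact force between the fingers and cover below 0.05 N), for 0.2 s.
At the end, for the whole second after the job is handed in: The clear cover sits on the plinth's ledge around the step (within 2.5 mm in height and 4.5 mm sideways, not tipped), at rest and not touched by the fingers or the carton; the fingers hold the carton still, tilted less than 15 degrees, its lower edge at least 50 mm above the top of the cover (z of cover in the frame of plinth between 0.0115 and 0.0165 m and x of cover in the frame of plinth between -0.0045 and 0.0045 m and y of cover in the frame of plinth between -0.0045 and 0.0045 m and angle between cover's own z axis and vertical below 0.06 rad and linear speed of cover below 0.01 m/s and contact force between each of the fingers, carton and cover below 0.05 N and contact force between the fingers and carton above 1 N and z of carton in the frame of cover above 0.098 m and angle between carton's own z axis and vertical below 0.26 rad and linear speed of carton below 0.03 m/s); the arm keeps its last pose, push and grip.
It fails at once if the carton is lifted off while the cover is not sitting on the plinth, or the cover is lifted along with it (z of carton in the frame of cover above 0.016 m and not (z of cover in the frame of plinth between 0.0115 and 0.0165 m and x of cover in the frame of plinth between -0.0045 and 0.0045 m and y of cover in the frame of plinth between -0.0045 and 0.0045 m and angle between cover's own z axis and vertical below 0.06 rad)).
It fails at once if the cover is dropped, or is left hanging on the car or in the carton, instead of being held down to the plinth (height (world z) of cover above 0.024 m and contact force between the fingers and cover below 0.01 N).
It fails at once if the cover is tipped over (angle between cover's own z axis and vertical above 0.5 rad).
It fails at once if another model is disturbed (distance of any of racer, tow_truck, boxed_model from where it was at the start of the episode above 0.012 m).
It fails at once if the plinth is pushed out of place or tipped (distance of plinth from where it was at the start of the episode above 0.015 m or angle between plinth's own z axis and vertical above 0.2 rad).
It also fails if it takes over 64 s, if anything falls off the work surface, if the arm or the gripper's body presses on something with over 40 N, if the wrist force passes 120 N, or if a joint passes its speed limit or range.

ROBOT

A 7-joint arm with a two-finger parallel gripper is mounted at the origin on the work surface. World frame = base frame: x ahead of the robot, y to its left, z up, the work surface at z = 0. Lengths are in mm, angles in rad, forces in N, time in s.
With the tool pointing down it reaches from about 400 to 875 mm from the base axis. Payload 19.3 kg.
Tool frame: the origin (TCP) lies at the very end of the fingers, on their centre line; the grasp point (between the pads) lies 19 mm behind it (grip_point_offset is the z of the grasp point in the tool frame, in mm); z points along the fingers, y is the line along which they close (so a half turn about z gives the same grasp; the last joint's range is limited). The gripper opens to 85 mm and grips with 20 to 120 N. Pads are 22 mm wide; open, the fingers measure 114 mm over their backs; the gripper's body (76 mm by 85 mm) begins 54 mm behind the grasp point. The pads swing forward as they close: fully open they stand 13 mm farther back than shut.
Start: joints at [1.213, 0.521, -0.036, 1.599, 0.021, 1.021, -0.113], TCP at [177.374, -599.294, 231.291] pointing down, gripper open.
Joint ranges: [-2.91, 2.91], [-0.3, 2.13], [-1.5, 1.42], [0.17, 2.43], [-1.26, 4.41], [0.16, 1.93], [-2.52, 2.52]. Speed limits (rad/s): [1.89, 1.89, 2.39, 2.39, 3.01, 3.01, 3.01].

INTERFACE

Orientations are given as a 3x3 rotation matrix whose columns are the frame's x, y, z axes.
In Python, from workcell import movep, movel, goto_joints, open_gripper, clamp, wait, inverse_kinematics, read_state, camera, PlanningError, finish_job, grip_point_offset gives the robot as it stands. Calls block until the motion is done:
- movep(position, orientation): joint-space move of the TCP to a pose.
- movel(position, frame=None, max_speed=150, guard=None): straight line of the TCP; frame=None keeps the orientation; max_speed is the mean speed in mm/s. With guard (N) it stops when the force on the tool has changed by that much, and returns True; else False.
- goto_joints(angles): joint-space move.
- open_gripper() and clamp(): open the fingers fully, or close them until they stop; the grip force is fixed at half the most.
- wait(seconds).
- inverse_kinematics(position, orientation): joint angles nearest the present ones, or None.
- read_state(): the state.
- camera(name): name is "scene" or "top" or "wrist"; returns a dict with "image" (480x640x3 uint8, blue, green, red), "range_z" (480x640 float32, mm along the optical axis (not along the pixel's ray), 0 where there is no reading), "fx", "fy", "cx", "cy" (pixels), "cam_to_world" (4x4, takes a point from camera to world coordinates). Camera axes: x right, y up, looking along -z (the intrinsics and any distortion apply to the point x, -y, -z); pixel columns grow to the right and rows downward; lengths in mm; the calibration is good to about 2 mm. A picture is of the moment at which its call begins.
A pose or a line that the arm cannot do raises PlanningError and nothing moves.
- finish_job(): hands the job in; it is judged then, once.
The state is a dict: "time": time; "qpos": joint angles; "qvel": joint speeds; "joint_efforts": joint torques, N m; "eef_pos": TCP position; "tool_rot": TCP orientation; "ft_force": force on the tool from outside, world axes, zero at the start; "torque": the same for the moment, N m; "finger_gap": finger opening in mm; "gripper_force": force on a finger pad.
Only numpy, scipy, OpenCV 4.12 (cv2) and the standard library are available. Lean on these libraries where they do the work, as an engineer would, in place of code of your own. Each camera call takes 0.05 s, during which the arm holds its last target. There are 200 camera calls.

## Working session

There is one attempt and no reset: what is moved stays moved. The work goes in short steps, each a Python script; the robot and the scene stay as the last script left them, time stands still between calls to the robot, and variables do not carry over. Pictures are saved under pics/ and viewed, at most 10 in all, crops included, and the job is handed in when it is done.

```bash
mkdir -p pics; ls
python3 - <<'E'
from workcell import *
import cv2,numpy as np
for n in("top","scene"):
    c=camera(n);cv2.imwrite(f"pics/{n}0.png",c["image"]);np.savez(f"{n}0.npz",**c)
    print(n,c["fx"],c["cx"],c["cy"],[k for k in c],np.round(c["cam_to_world"],3).tolist())
s=read_state();print(s["time"],s["finger_gap"],np.round(s["tool_rot"],3).tolist(),grip_point_offset)
E
```

```text
pics
top 452.9503352585274 325.7194569028692 240.45641866252566 ['image', 'range_z', 'fx', 'fy', 'cx', 'cy', 'cam_to_world'] [[-0.0, 0.993, -0.115, 497.266], [-1.0, -0.001, -0.004, 12.373], [-0.004, 0.115, 0.993, 827.373], [0.0, 0.0, 0.0, 1.0]]
scene 555.4849018310629 326.1321507601861 235.38527815783243 ['image', 'range_z', 'fx', 'fy', 'cx', 'cy', 'cam_to_world'] [[0.059, -0.611, 0.79, 1271.426], [0.998, 0.03, -0.051, -45.979], [0.008, 0.791, 0.612, 574.705], [0.0, 0.0, 0.0, 1.0]]
0.1 85.62465030909254 [[0.959, 0.284, -0.0], [0.284, -0.959, 0.001], [-0.0, -0.001, -1.0]] -18.700000000000003
```

View pics/top0.png

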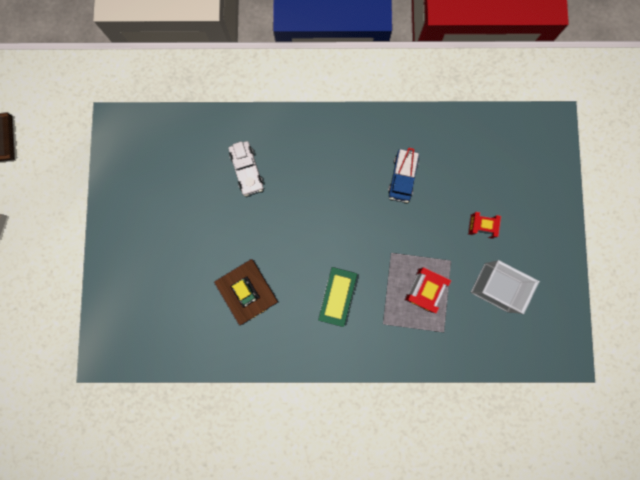

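View pics/scene0.png

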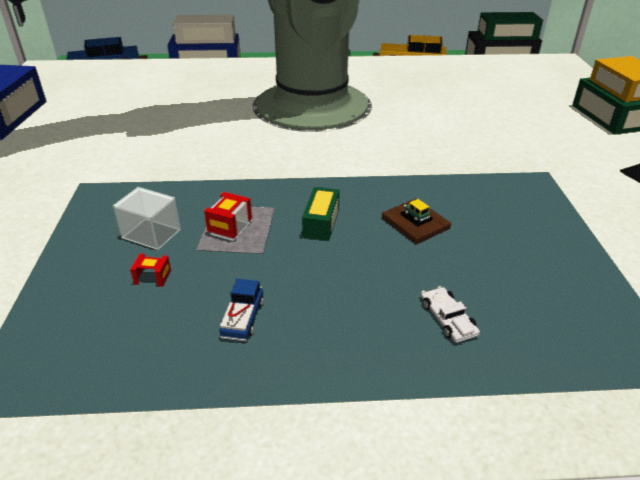

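The top view shows the plinth at about (246,292), the large carton on the pad at (429,290) with its windows to left and right, and a small decoy carton at (487,225). A larger cover sits at (508,287), and the boxed model at (338,296) lies between carton and plinth. In the scene view the carton is at (228,215) and the plinth at (416,220).

```bash
cat > h.py <<'E'
from workcell import *
import cv2,numpy as np
def cast(c,uv,z):
    uv=np.atleast_2d(np.asarray(uv,float));T=c["cam_to_world"]
    d=np.c_[(uv[:,0]-c["cx"])/c["fx"],-(uv[:,1]-c["cy"])/c["fy"],-np.ones(len(uv))]@T[:3,:3].T
    o=T[:3,3];return o+d*((z-o[2])/d[:,2])[:,None]
def masks(img):
    hsv=cv2.cvtColor(img,cv2.COLOR_BGR2HSV)
    red=cv2.inRange(hsv,(0,150,70),(8,255,255))|cv2.inRange(hsv,(172,150,70),(180,255,255))
    return dict(red=red,yel=cv2.inRange(hsv,(18,130,120),(34,255,255)),wood=cv2.inRange(hsv,(0,70,20),(18,255,130)))
def blobs(m,amin=60):
    cs,_=cv2.findContours(m,cv2.RETR_EXTERNAL,cv2.CHAIN_APPROX_NONE)
    return [c[:,0] for c in cs if cv2.contourArea(c)>amin]
def rect(P):
    (x,y),(a,b),t=cv2.minAreaRect(P[:,:2].astype(np.float32))
    if a<b:a,b,t=b,a,t+90
    return np.round([x,y,a,b,(t+90)%180-90],1)   # long-side heading in deg
def down(deg):  # tool down, tool y at heading deg
    t=np.radians(deg);y=np.array([np.cos(t),np.sin(t),0]);z=np.array([0,0,-1.]);return np.c_[np.cross(y,z),y,z]
E
python3 - <<'E'
from h import *
c=dict(np.load("top0.npz"));m=masks(c["image"])
for k,z in(("red",53),("yel",53),("yel",43),("wood",14)):
    for b in blobs(m[k]):
        if 200<b[:,1].mean()<340: print(k,z,b.mean(0).round(),rect(cast(c,b,z)))
w=camera("wrist");R=read_state();T=w["cam_to_world"]
print(w["fx"],w["cx"],w["cy"],np.round(R["tool_rot"].T@T[:3,:3],3).tolist(),R["tool_rot"].T@(T[:3,3]-R["eef_pos"]))
for p in((350,-180),(350,150)): 
  for a in range(-90,91,30): 
    q=inverse_kinematics([*(np.array(p)+[80,0]),300],down(a));print(p,a,None if q is None else np.round(q,2))
E
```

```text
red 53 [428. 289.] [ 503.1 -158.3   62.8   56.1  -25.8]
red 53 [484. 224.] [ 614.8 -258.8   49.8   39.    80. ]
yel 53 [429. 290.] [ 502.6 -161.1   24.5   19.4  -26.7]
yel 53 [241. 290.] [503.2 159.7  29.3  21.2  31.4]
yel 53 [337. 296.] [491.8  -4.9  67.6  25.9 -14.4]
yel 53 [487. 224.] [ 616.1 -262.5   17.5   13.4   78.4]
yel 43 [429. 290.] [ 502.7 -163.4   24.8   19.6  -26.7]
yel 43 [241. 290.] [503.2 161.6  29.7  21.5  31.4]
yel 43 [337. 296.] [491.8  -5.1  68.5  26.3 -14.4]
yel 43 [487. 224.] [ 617.7 -266.    17.7   13.6   78.4]
wood 14 [245. 292.] [499.8 158.6  91.1  79.1  31.7]
426.96562188964316 319.7910630850025 240.05928295601765 [[-0.001, 0.945, 0.328], [1.0, 0.001, 0.001], [0.0, 0.328, -0.945]] [ 8.49473929e+01 -1.36892827e-01 -1.43004130e+02]
(350, -180) -90 [ 0.48  0.2  -0.25  1.9   0.06  1.05 -1.36]
(350, -180) -60 [ 0.57  0.2  -0.35  1.9   0.08  1.05 -0.86]
(350, -180) -30 [ 0.65  0.21 -0.44  1.89  0.1   1.06 -0.36]
(350, -180) 0 [ 0.73  0.22 -0.54  1.89  0.13  1.06  0.13]
(350, -180) 30 [ 0.8   0.23 -0.62  1.89  0.15  1.07  0.63]
(350, -180) 60 [ 0.87  0.25 -0.72  1.88  0.19  1.08  1.13]
(350, -180) 90 [ 0.96  0.27 -0.83  1.88  0.22  1.09  1.61]
(350, 150) -90 [ 0.34  0.28 -0.97  1.9   0.26  1.09 -2.3 ]
(350, 150) -60 [ 0.37  0.29 -1.01  1.9   0.28  1.1  -1.79]
(350, 150) -30 [ 0.42  0.31 -1.08  1.9   0.31  1.11 -1.3 ]
(350, 150) 0 [ 0.46  0.33 -1.14  1.9   0.34  1.12 -0.81]
(350, 150) 30 [ 0.49  0.35 -1.19  1.9   0.36  1.14 -0.31]
(350, 150) 60 [ 0.52  0.38 -1.24  1.9   0.39  1.15  0.18]
(350, 150) 90 [ 0.56  0.41 -1.31  1.89  0.44  1.17  0.66]
```

Run:
```python
from h import *
for n,p,a in(("plinth",(500,158.6,150),121.7),("carton",(503,-161,170),63.5)):
    movep(p,down(a));wait(.3)
    w=camera("wrist");np.savez(n+"1.npz",**w);cv2.imwrite(f"pics/{n}1.png",w["image"])
    s=read_state();print(n,s["time"],s["eef_pos"],s["qpos"].round(2))
a=[cv2.imread(f"pics/{n}1.png") for n in("plinth","carton")]
cv2.imwrite("pics/both1.png",cv2.resize(np.vstack(a),(400,600)))
```

```text
plinth 3.4083 [500.02801415 158.49488259 149.98508894] [ 0.32  0.7  -1.07  1.9   0.73  1.    1.04]
carton 4.975 [ 503.16211672 -160.49771469  169.98641681] [ 0.85  0.59 -0.9   1.88  0.57  0.95  0.78]
```

View pics/plinth1.png

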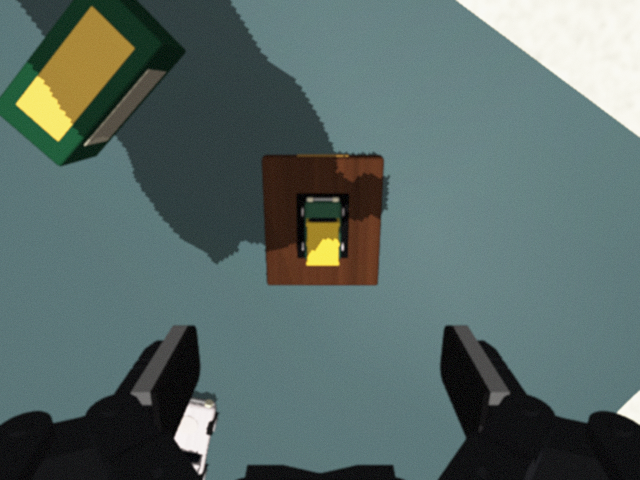

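View pics/carton1.png

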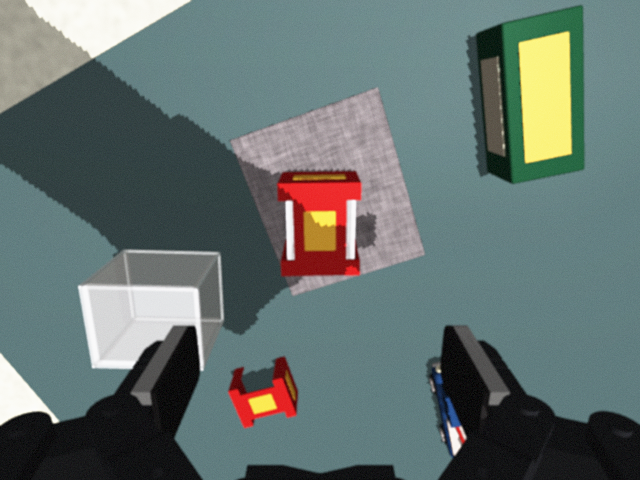

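The plinth's top face spans about (263–383, 157–284), its long side along the image vertical, with the step at (298–349, 193–258). The carton's top spans (278–360, 183–275) with yellow patch (320,230). The white strips at x≈290 and 350 are the cover's top seen through the windows. Next I measure from range points and check against the given sizes.

```bash
cat >> h.py <<'E'
def cloud(c):
    z=c["range_z"];v,u=np.mgrid[:480,:640]
    P=np.stack([(u-c["cx"])/c["fx"]*z,-(v-c["cy"])/c["fy"]*z,-z],-1)@c["cam_to_world"][:3,:3].T+c["cam_to_world"][:3,3]
    P[z<=0]=np.nan;return P
E
python3 - <<'E'
from h import *
for n,(x,y),(lo,hi),zn in(("plinth",(500,158.6),(11,17),14),("carton",(503,-161),(50,58),53)):
    c=dict(np.load(n+"1.npz"));P=cloud(c);near=np.hypot(P[...,0]-x,P[...,1]-y)<58
    ok=near&(P[...,2]>lo)&(P[...,2]<hi);print(n,"z med",np.nanmedian(P[ok][:,2]),"range rect",rect(P[ok]),ok.sum())
    m=masks(c["image"])
    if n=="carton":
        k=ok&(m["red"]>0);print(" red&top",rect(P[k]),rect(cast(c,np.argwhere(k)[:,::-1],53)))
        b=m["yel"]*(ok.astype(np.uint8));b=max(blobs(b),key=len);print(" yellow",rect(cast(c,b,53)))
    else:
        g=cv2.cvtColor(c["image"],cv2.COLOR_BGR2HSV)[...,2]
        b=max(blobs(((m["wood"]>0)&near).astype(np.uint8)),key=len);print(" wood",rect(cast(c,b,14)))
        k=near&(np.abs(P[...,2]-19)<1.7);print(" step range",rect(P[k]),k.sum(),np.nanmedian(P[k][:,2]))
        b=near&(P[...,2]>17);print(" step+car",rect(P[b]))
        k=near&(P[...,2]>37);print(" roof z",np.nanmedian(P[k][:,2]),rect(P[k]))
    # table check
    f=(m["red"]==0)&(P[...,2]<3)&near;print(" table z",np.nanmedian(P[f][:,2]))
E
```

```text
plinth z med 14.549384350475748 range rect [500.5 160.4  92.2  80.3  31.6] 11355
 wood [499.1 159.7  92.3  78.9  31.6]
 step range [500.7 160.4  45.4  35.   31.4] 1002 19.491096090959502
 step+car [499.5 157.4 112.9  56.5 -76.1]
 roof z 211.65339246798519 [500.6 158.9 115.9  37.9 -58.6]
 table z 1.391860716960906
carton z med 53.4833197017125 range rect [ 502.8 -160.4   63.    51.9  -25.5] 6855
 red&top [ 502.6 -160.    62.2   51.6  -25.7] [ 502.2 -159.8   62.4   51.7  -25.8]
 yellow [ 502.4 -159.9   25.5   19.7  -26.5]
 table z 2.3783902693650134
```

Run:
```python
from h import *
R=down(64.2)
movel([502.7,-160.2,90],R)
print("guard",movel([502.7,-160.2,13],R,max_speed=60,guard=8))
s=read_state();print(s["eef_pos"],s["ft_force"])
clamp();s=read_state();print(s["finger_gap"],s["gripper_force"],s["eef_pos"])
if abs(s["finger_gap"]-44)<3:
    movel([502.7,-160.2,60],R,max_speed=50);wait(.4)
    movel([502.7,-160.2,140],R,max_speed=100);wait(.2)
    s=read_state();print(s["time"],s["finger_gap"],s["ft_force"])
    for n in("wrist","scene"):
        w=camera(n);np.savez(n+"2.npz",**w);im=w["image"]
        cv2.imwrite(f"pics/{n}2.png",im if n=="wrist" else cv2.resize(im[60:300,60:380],(800,600)))
```

```text
guard False
[ 502.87766656 -160.29195949   13.28624892] [-0.1939718   0.40065047 -0.08062114]
43.456521192607084 60.5976203083992 [ 502.77920645 -160.25375788   13.29341524]
10.2 43.476083775517345 [ 0.6683193  -0.26968481 -0.74993464]
```

View pics/scene2.png

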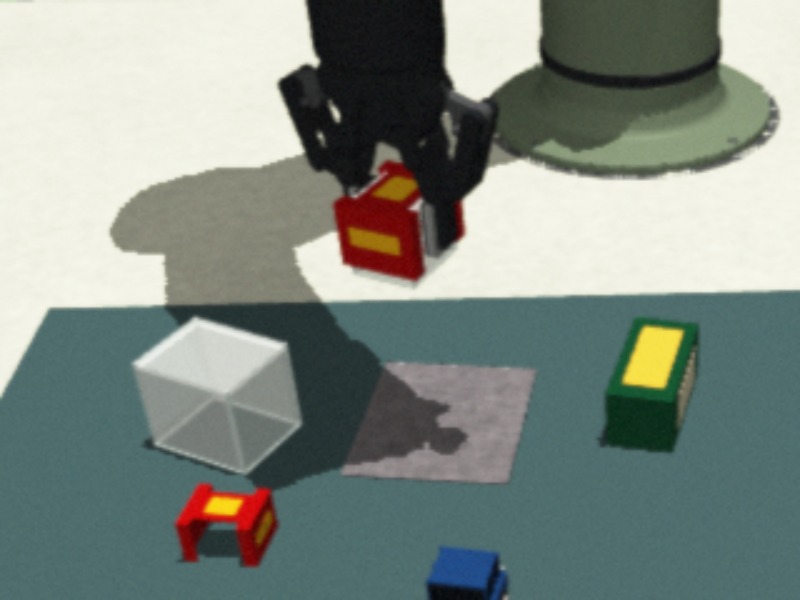

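View pics/wrist2.png

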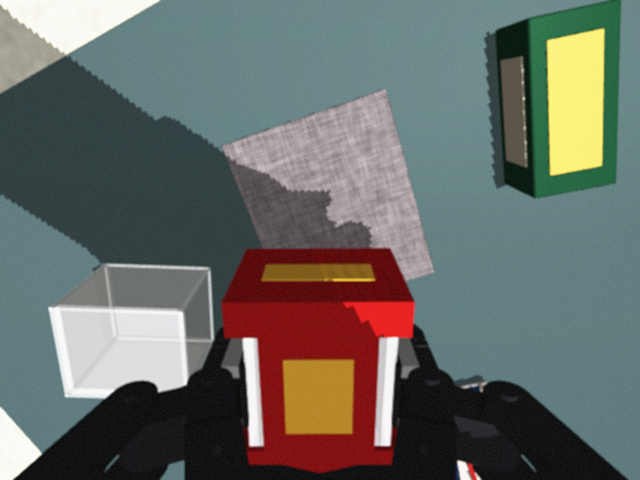

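The scene view shows the carton still sitting level on the lifted cover, with the cover's clear rim below it at about (385,275). The wrist view confirms the fingers pass through both windows. Next is carrying to above the plinth and re-measuring the in-hand offset.

Run:
```python
from h import *
c=dict(np.load("wrist2.npz"));P=cloud(c);m=masks(c["image"])
k=(np.abs(P[...,2]-180.5)<3)&((m["red"]>0)|(m["yel"]>0))&(np.hypot(P[...,0]-502.7,P[...,1]+160.2)<45)
print("carton in hand",np.median(P[k][:,2]),rect(P[k]))
b=m["yel"]*k.astype(np.uint8);b=max(blobs(b),key=len);r=rect(cast(c,b,180.5));print("yellow",r)
X=down(64.2)[:,0];print("offset along tool x",(r[:2]-[502.75,-160.25])@X[:2])
R=down(121.5)
movep([500.6,160.4,140],R);wait(.2)
s=read_state();print(s["time"],s["eef_pos"],s["finger_gap"])
w=camera("wrist");np.savez("wrist3.npz",**w);P=cloud(w);m=masks(w["image"])
near=np.hypot(P[...,0]-500.6,P[...,1]-160.4)<58
k=near&(P[...,2]>8)&(P[...,2]<18);print("plinth visible",k.sum(),rect(P[k]) if k.sum()>50 else None)
```

```text
carton in hand 179.79746867686816 [ 501.  -159.6   61.    52.5  -25.4]
yellow [ 501.7 -160.    25.4   19.6  -25.6]
offset along tool x 1.0541424848153953
11.7167 [500.98859293 159.2490661  139.96508356] 43.273985531042946
plinth visible 8444 [487.1 152.1  80.2  61.5 -58.8]
```

Run:
```python
from h import *
R=down(121.5);t=[500.8,160.5]
movel([*t,90],R,max_speed=80);wait(.2);s=read_state();print(s["eef_pos"])
print(movel([*t,34],R,max_speed=40,guard=6))
s=read_state();print(s["eef_pos"],s["ft_force"])
print(movel([*t,23.5],R,max_speed=10,guard=4));wait(.2)
s=read_state();print(s["time"],s["eef_pos"],s["ft_force"],s["torque"],s["finger_gap"])
w=camera("scene");cv2.imwrite("pics/scene4.png",cv2.resize(w["image"][150:270,340:500],(800,600)))
```

```text
[501.04093708 160.54003111  90.38565274]
False
[500.91720365 160.53087442  34.19164504] [-0.06702322  0.27128593 -0.22168926]
True
15.3917 [500.73928029 160.48845175  24.29149147] [-1.58474638 -0.7647865   8.36821358] [-0.18324434  0.18248713 -0.00480991] 43.21044681331865
```

View pics/scene4.png

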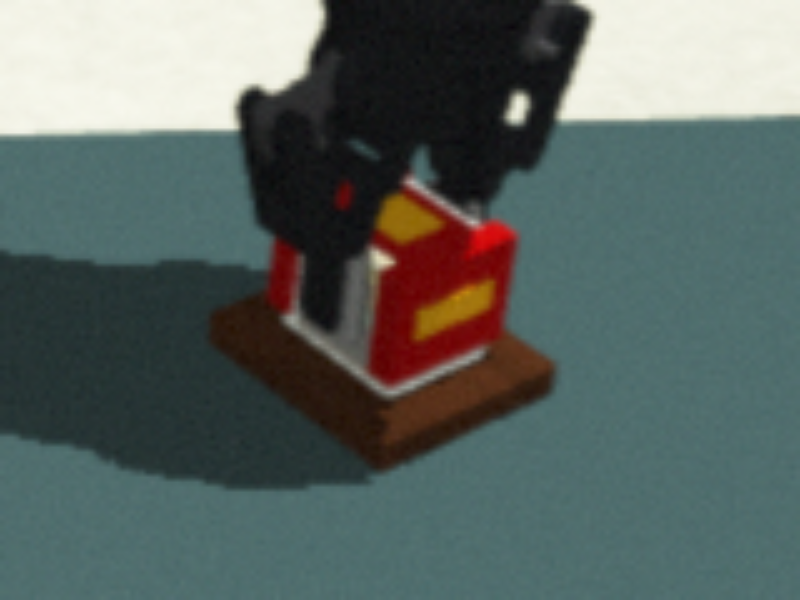

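The contact height (TCP 24.29 mm against 24.3 predicted) and the picture, with the rim flat on the ledge around (390,390), both say the cover is seated. I'll release, retreat and measure the carton.

Run:
```python
from h import *
R=down(121.5);t=[500.8,160.5]
open_gripper();wait(.5)
print("up",movel([*t,160],R,max_speed=80,guard=5));wait(.2)
movep([*t,170],down(31.5));wait(.3)
s=read_state();print(s["time"],s["eef_pos"],s["ft_force"])
c=camera("wrist");cv2.imwrite("pics/wrist5.png",c["image"]);P=cloud(c);m=masks(c["image"])
near=np.hypot(P[...,0]-500.6,P[...,1]-160.4)<55
k=near&(P[...,2]>60)&(P[...,2]<70)&((m["red"]>0)|(m["yel"]>0));print("carton top z",np.median(P[k][:,2]),rect(P[k]))
b=max(blobs(m["yel"]*k.astype(np.uint8)),key=len);print("yellow",rect(cast(c,b,64)))
k=near&(P[...,2]>11)&(P[...,2]<17);print("plinth",np.median(P[k][:,2]),rect(P[k]))
```

```text
up False
20.05 [500.7680989  160.46552366 169.90572201] [0.10180459 0.14659101 1.07753401]
carton top z 64.60391836373086 [500.5 160.2  62.1  51.9  31.6]
yellow [500.9 160.4  25.5  18.9  31.4]
plinth 14.497823479530268 [499.9 160.5  92.5  79.8  31.4]
```

View pics/wrist5.png

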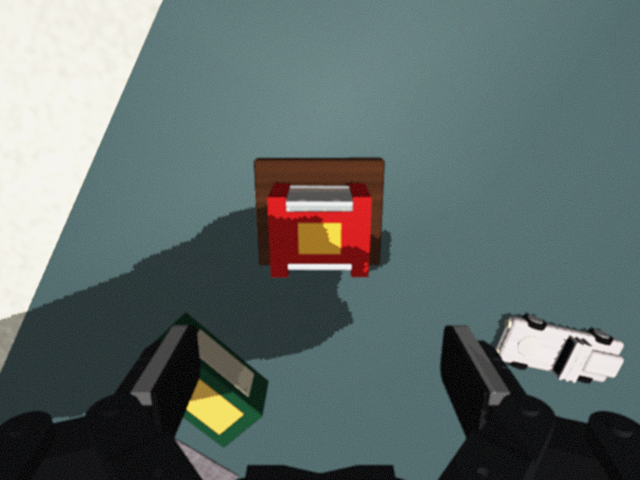

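The wrist picture shows the carton level on the plinth, centred near (320,232), with its closed ends left and right under the fingers. The 64 mm top height and 62 x 52 size match, so I'll grasp the ends and lift.

Run:
```python
from h import *
R=down(31.5);t=[500.6,160.3]
movel([*t,90],R)
print("guard",movel([*t,30],R,max_speed=40,guard=5))
s=read_state();print(s["eef_pos"],s["ft_force"])
if abs(s["eef_pos"][2]-30)<2:
    clamp();wait(.2);s=read_state();print(s["finger_gap"],s["gripper_force"],s["ft_force"])
    if abs(s["finger_gap"]-62)<3:
        movel([*t,80],R,max_speed=30);movel([*t,155],R,max_speed=60);wait(.5)
        s=read_state();print(s["time"],s["eef_pos"],s["finger_gap"],s["gripper_force"])
w=camera("scene");cv2.imwrite("pics/scene6.png",cv2.resize(w["image"][90:270,310:550],(800,600)))
```

```text
guard False
[500.71166674 160.30115766  30.17778089] [ 0.26622904  0.33947031 -0.39904459]
61.10884849147207 63.39666500687599 [-2.53115043 -1.05329265  8.24719596]
26.7 [500.61232522 160.29252597 154.99511131] 61.027772525632685 64.8536279797554
```

View pics/scene6.png

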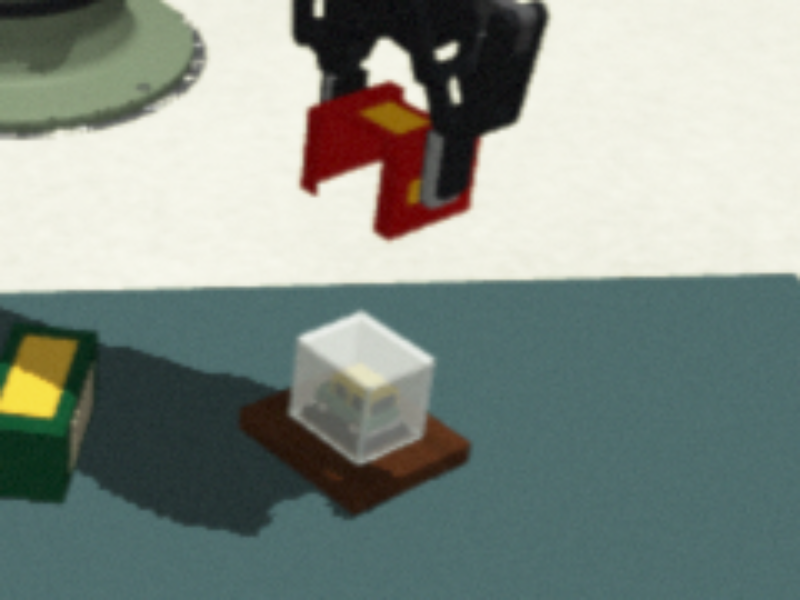

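The carton is held level about 85 mm above the cover, and the clear cover sits on the plinth around the car, centred near (362,390).

```bash
python3 -c "
from workcell import *
print(finish_job())"
```

```text
the job is handed in; nothing more can be done
None
```

The job is handed in, with no verdict returned: the clear cover sits on the plinth around the car, and the carton is held level about 85 mm above it, at about 27 s of the 64 s allowed.

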